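# Seal the pressure vessel with its ratchet handle

## Robot

A 6-joint arm with a two-finger parallel gripper is mounted at the origin on a cart in front of the work surface, level with it; the furniture and walls round the work are solid. World frame = base frame: x ahead of the robot, y to its left, z up, the work surface at z = 0. Lengths are in m, angles in degrees, forces in N, time in s.
With the tool pointing down it reaches from about 0.375 to 0.9 m from the base axis. Payload 3.1 kg.
Tool frame: the origin (TCP) lies on the centre line of the jaws, within the pads' length; the fingertips stand finger_overhang ahead of it and the grasp point (between the pads) lies 5 mm behind it (finger_overhang is the distance from the TCP to the fingertips, in m); z points along the fingers, y is the line along which they close (so a half turn about z gives the same grasp; the last joint's range is limited). The gripper opens to 87 mm and grips with 3 to 60 N. Pads are 19 mm wide; open, the fingers measure 117 mm over their backs; the gripper's body (75 mm by 190 mm) begins 51 mm behind the grasp point.
Start: joints at [62.538, 30.224, 82.088, -0, 67.689, -10.227], TCP at [0.185, 0.597, 0.237] pointing down, gripper open.
Joint ranges: [-176.69, 176.69], [-43.24, 126.21], [12.49, 139.97], [-82, 262], [0, 151.66], [-163.58, 163.58]. Speed limits (degrees/s): [159.86, 159.86, 180, 180, 180, 180].

## Interface

Orientations are given as a 3x3 rotation matrix whose columns are the frame's x, y, z axes.
In Python, from rig import read_state, capture, calibration, hand_in, finger_overhang gives the robot as it stands.
- The arm moves only by the tool send_rows, never from a script. Its argument "plan" is a list of rows, each a list of 5 numbers: the closure in counts, from 0 (fully open) to 255 (shut), then the shift along the tool's x, y, z in m, then the turn about the tool's z in rad. A call has 1 to 20 rows; each row shifts and turns the commanded pose from where the row before left it, along the tool's axes as they then stand; what a row does not reach is not made up. A row lasts 1/12 s, in which the tool goes at most 41.7 mm and 7.16 degrees, less where a joint would pass 70% of its speed; a pose out of reach is approached as far as the arm can. A call is refused whole if a number of a shift passes 0.0417 or a number of a turn 0.125, either way. A call with a gripper value outside its range is refused whole. The fingers move at their own pace and stop on an object; the grip force is fixed at half the most. Time passes only in rows, so rows that do not move let the fingers close. It gives the time, the measured TCP pose, the force, the opening and the grip force at its end, in the units of the state.
- read_state(): the state, without advancing time (a new reading comes with each control period).
- capture(name): name is "scene" or "top" or "wrist"; returns (picture, depth): 420x560x3 uint8, blue, green, red; 420x560 float32, m along the optical axis (not along the pixel's ray), 0 where there is no reading.
- calibration(name): a dict with "fx", "fy", "cx", "cy" (pixels), "dist_coeffs" ([k1, k2, p1, p2, k3] as OpenCV has them; the pictures are not rectified), "xyz" and "rotation" of the camera in the world. Camera axes: x right, y down, z forward; pixel columns grow to the right and rows downward; lengths in m; the calibration is good to about 2 mm. A picture is of the moment at which its call begins: read the wrist's pose just before it. calibration takes no time and is no camera call; for the wrist camera it gives the pose at the moment of the call.
- hand_in(): hands the job in; it is judged then, once.
The state is a dict: "time_s": time; "joint_positions": joint angles; "qvel": joint speeds; "tau": joint torques, N m; "position": TCP position; "tcp_rot": TCP orientation; "force": force on the tool from outside, world axes, zero at the start; "moment": the same for the moment, N m; "opening": opening from 0.0 (shut) to 1.0 (fully open); "grasp_force": force on a finger pad.
Only numpy, scipy, OpenCV 4.12 (cv2) and the standard library are available. Lean on these libraries where they do the work, as an engineer would, in place of code of your own. Each camera call takes 0.05 s, during which the arm holds its last target. There are 200 camera calls.

## Task

Close the small pressure vessel on the bench: flip the direction lever on its ratchet fully over to the other side (it is set to loosen), then swing the ratchet handle back and forth by its knob until the closing screw has been turned clockwise all the way home, its pointer against the shorter stop post at the back of the lid. Turn the screw only with the handle, never by pushing the pointer, leave the things around the vessel where they are, and let go at the end.

Things in the scene. Friction and masses are not known exactly. Their poses are not given: they have to be found in the camera images.
- vessel: Fixed metal pressure vessel: round pot, 124 mm steel lid (top 70 mm up), 150 x 150 x 12 mm grey base plate. Origin: centre of the plate's underside, on the vertical axis about which screw and ratchet handle turn. z up; its -x axis, toward the robot, is the handle's middle direction. Two posts on the lid limit the handle to 0.65 rad either side of it.
- handle_knob (a point): Upright black knob at the free end of the ratchet handle, 21 mm wide, 98 to 146 mm above the bench, free to spin. This point: on its axis, 125 mm up, 150 mm from the screw's axis. The bar under it is 18 mm wide, top 98 mm up. Carry the knob round the vessel's axis: about 1.5 N when it free-wheels, 4 to 5 N when it turns the screw. It stays where it is left.
- lever_tab (a point): Upright steel pin, 10 mm wide, top 134 mm up, at the end of the small direction lever on the ratchet head; all round it is below 108 mm. This point: on its axis, 120 mm up. The lever's vertical pivot is 43 mm from the screw's axis toward the knob; the lever is 32 mm long, points toward the knob, swings 0.45 rad either side of the handle's middle line, moves with about 2 N and stays.
- direction_lever (a joint): Angle of the direction lever relative to the handle, 0 to 0.9 rad, growing clockwise from above. 0 (start): pin on the right of the handle seen from the robot; the ratchet drives the screw anticlockwise (loosens). 0.9: pin fully over on the left; it drives the screw clockwise (tightens).
- closing_screw (a joint): Angle of the vertical closing screw, growing clockwise from above: 0 open, 2.1 rad home at its stop post; starts at 0 to 0.5. With the lever at 0.9 a clockwise swing of the handle takes the screw along, the swing back free-wheels. 14 teeth: up to 0.5 rad is lost at the start of each clockwise swing, so two to four swings are needed. It stays where it is left.
- pointer: The closing screw with its pointer: a flat steel arm just over the lid on the vessel's far side, 10 mm wide, reaching 60 mm from the axis, with an upright tip 102 mm above the bench; it turns with the screw and shows its angle. Origin on the screw's axis at bench height. Not to be pushed.
- beaker_100: Bystander: small glass beaker, 55 mm in diameter, 71 mm tall, to the left of the vessel. Origin: centre of its underside.
- septa_tin: Bystander: flat round tin with a lid, 64 mm in diameter, 28 mm tall, to the left and near. Origin: centre of its underside.
- lab_timer: Bystander: wedge-shaped desk timer with a dial, 63 x 68 x 57 mm, to the right of the vessel. Origin: centre of its underside.

How it is judged:
By the outcome, as a careful person would: the job done as asked, in the order asked, and still so for the second after the job is handed in, with the robot touching nothing.
It also fails if it takes over 67 s, if anything falls off the work surface, if the arm or the gripper's body presses on something with over 40 N, if the wrist force passes 120 N, or if a joint passes its speed limit or range.

## Working session

There is one attempt and no reset: what is moved stays moved. The work goes in short steps, Python scripts to look and compute and a tool call to move; the robot and the scene stay as the last step left them, time stands still between calls to the robot, and variables do not carry over. Pictures are saved under pics/ and viewed, at most 10 in all, crops included, and the job is handed in when it is done.

Besides the shell and the picture viewer there is one more tool, called as name(argument=value, ...), one argument or row to a line, values as JSON. send_rows: Moves the arm, as the interface text tells. Its arguments: {"type":"object","properties":{"plan":{"type":"array","items":{"type":"array","items":{"type":"number"}}}},"required":["plan"]}

```bash
mkdir -p pics
cat > h.py <<'E'
import numpy as np, cv2
from rig import *
def px2w(name,u,v,d=None,z=None):
    c=calibration(name);K=np.array([[c['fx'],0,c['cx']],[0,c['fy'],c['cy']],[0,0,1]])
    n=cv2.undistortPoints(np.array([[[u,v]]],float),K,np.array(c['dist_coeffs'])).ravel()
    r=np.array(c['rotation'])@np.array([n[0],n[1],1]);o=np.array(c['xyz'])
    s=d if d is not None else (z-o[2])/r[2]
    return o+s*r
E
python3 - <<'E'
from h import *
s=read_state();print(s['time_s'],s['position'],np.round(s['tcp_rot'],3).tolist(),finger_overhang)
for n in ['scene','top']:
    p,d=capture(n);cv2.imwrite(f'pics/{n}0.png',p);np.save(f'{n}0.npy',d)
    c=calibration(n);print(n,c['xyz'],np.round(c['rotation'],2).tolist(),c['fx'])
E
```

```text
0.0 [0.18483739 0.59631062 0.23557195] [[-0.955, 0.296, -0.001], [0.296, 0.955, -0.002], [0.0, -0.002, -1.0]] 0.014
scene [ 0.13442568 -0.00783164  0.83360648] [[0.1, -0.85, 0.51], [-0.99, -0.08, 0.06], [-0.01, -0.52, -0.86]] 462.14740755240797
top [0.45544636 0.06368436 1.1097238 ] [[-0.0, -0.99, 0.14], [-1.0, 0.0, -0.0], [0.0, -0.14, -0.99]] 529.3890100670021
```

View pics/top0.png

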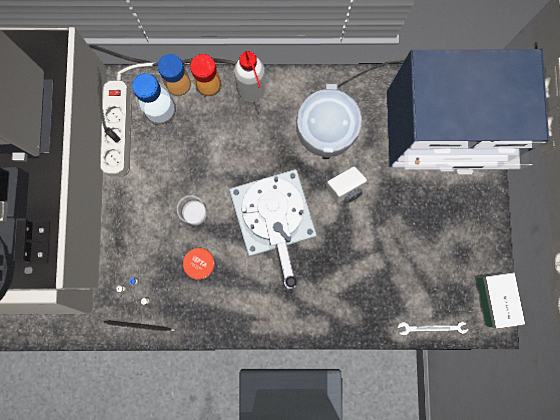

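View pics/scene0.png

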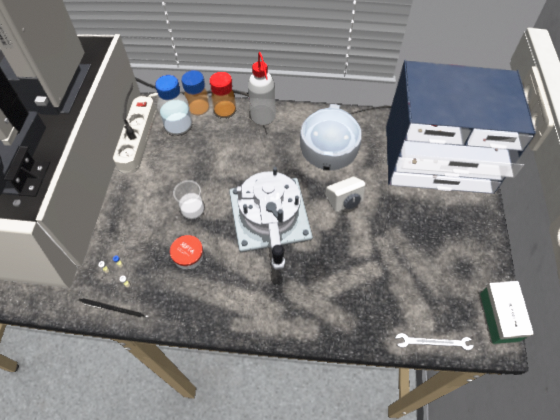

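The top view shows the vessel centre near (273,211), the knob near (290,282), and the lever near (279,229). The beaker is at (193,210), the tin at (199,263) and the timer at (347,183). Next, an enlarged crop.

Run:
```python
from h import *
p=cv2.imread('pics/top0.png');a=cv2.resize(p[160:300,215:335],None,fx=5,fy=5,interpolation=cv2.INTER_CUBIC)[:, :]
a=cv2.resize(p[165:295,215:345],(600,600),interpolation=cv2.INTER_CUBIC)
cv2.imwrite('pics/topc.png',a)
for n,u,v,z in [('knob',290,282,.146),('plateUL',231,187,.012),('plateUR',299,170,.012),('plateLL',249,254,.012),('plateLR',315,237,.012),('beaker',193,211,.0),('tin',199,263,.028),('timer',347,183,.05)]:
    print(n,px2w('top',u,v,z=z).round(4))
```

```text
knob [0.4656 0.0316 0.146 ]
plateUL [0.6662 0.1497 0.012 ]
plateUR [0.7022 0.0059 0.012 ]
plateLL [0.5249 0.1115 0.012 ]
plateLR [ 0.5597 -0.0258  0.012 ]
beaker [0.6172 0.2307 0.    ]
tin [0.5061 0.2125 0.028 ]
timer [ 0.6662 -0.0895  0.05  ]
```

View pics/topc.png

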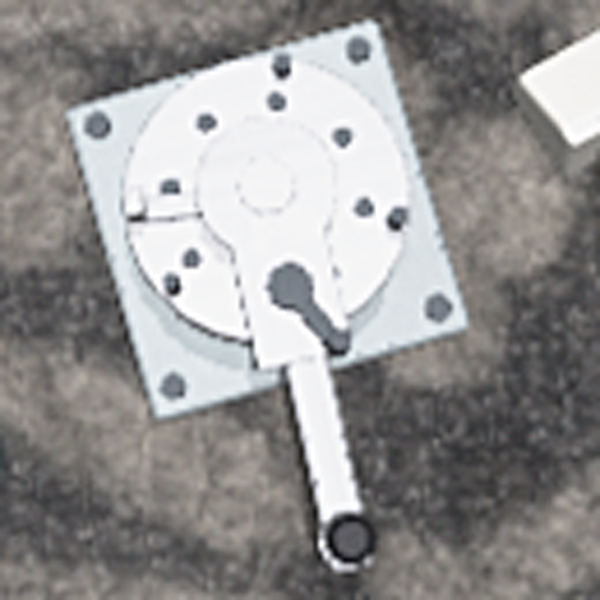

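The enlarged crop shows the plate, the axis at about (265,185), the lever pivot at (290,285), and the pin at about (338,342) on the right. The knob is at (350,537). The pointer is on the left at (135,205) and the back stop post is at (282,66). The plate centre comes out at about (0.613, 0.060). The knob is 150 mm from it, which matches the spec. I'll move above the lever for a closer look.

send_rows(
  plan=[
    [150,-0.0262,-0.0254,-0.0017,0],
    [150,-0.0262,-0.0254,-0.0017,0],
    [150,-0.0262,-0.0254,-0.0017,0],
    [150,-0.0262,-0.0254,-0.0017,0],
    [150,-0.0262,-0.0254,-0.0017,0],
    [150,-0.0262,-0.0254,-0.0017,0],
    [150,-0.0262,-0.0254,-0.0017,0],
    [150,-0.0262,-0.0254,-0.0017,0],
    [150,-0.0262,-0.0254,-0.0017,0],
    [150,-0.0262,-0.0254,-0.0017,0],
    [150,-0.0262,-0.0254,-0.0017,0],
    [150,-0.0262,-0.0254,-0.0017,0],
    [150,-0.0262,-0.0254,-0.0017,0],
    [150,-0.0262,-0.0254,-0.0017,0],
    [150,-0.0262,-0.0254,-0.0017,0],
    [150,-0.0262,-0.0254,-0.0017,0],
    [255,-0.0262,-0.0254,-0.0017,0],
    [255,-0.0262,-0.0254,-0.0017,-0.122],
    [255,0,0,0,-0.122],
    [255,0,0,0,-0.122],
  ],
)

```text
time_s: 1.77
position: [0.5012, 0.0182, 0.2668]
tcp_rot: [[-0.998, -0.067, 0.0], [-0.067, 0.998, -0.0], [-0.0, -0.0, -1.0]]
force: [0.1, 0.4, 0.1]
opening: 0.197
grasp_force: 0.0
```

send_rows(
  plan=[
    [255,0,0,0,-0.122],
    [255,0,0,0,0],
    [255,0,0,0,0],
  ],
)

```text
time_s: 2.02
position: [0.4998, 0.0205, 0.2668]
tcp_rot: [[-0.983, -0.183, -0.001], [-0.183, 0.983, 0.0], [0.001, 0.0, -1.0]]
force: [-0.3, 0.9, 0.2]
opening: 0.025
grasp_force: 0.0
```

Run:
```python
from h import *
s=read_state();print(s['time_s'],s['position'],np.round(s['tcp_rot'],3).tolist(),s['opening'],s['force'],s['joint_positions'])
c=calibration('wrist');print(c)
p,d=capture('wrist');cv2.imwrite('pics/w1.png',p);np.save('w1.npy',d)
import pickle;pickle.dump(c,open('w1c.pkl','wb'))
```

```text
2.0167 [0.49980725 0.02051862 0.26683345] [[-0.983, -0.183, -0.001], [-0.183, 0.983, 0.0], [0.001, 0.0, -1.0]] 0.02545370080896408 [-0.32619656  0.88953345  0.17098202] [-1.04706482e+01  1.83988380e+01  9.75225136e+01  1.70771985e-03
  6.41278614e+01 -1.11006022e+02]
{'fx': 313.53041673095584, 'fy': 313.53041673095584, 'cx': 279.883052615797, 'cy': 210.25356637544027, 'dist_coeffs': array([0.0156698, 0.       , 0.       , 0.       , 0.       ]), 'xyz': array([0.42602422, 0.00679022, 0.41421981]), 'rotation': array([[-1.82856732e-01,  9.44942607e-01,  2.71379596e-01],
       [ 9.83139184e-01,  1.75997021e-01,  4.96224998e-02],
       [-8.71586113e-04,  2.75877723e-01, -9.61192344e-01]])}
```

View pics/w1.png

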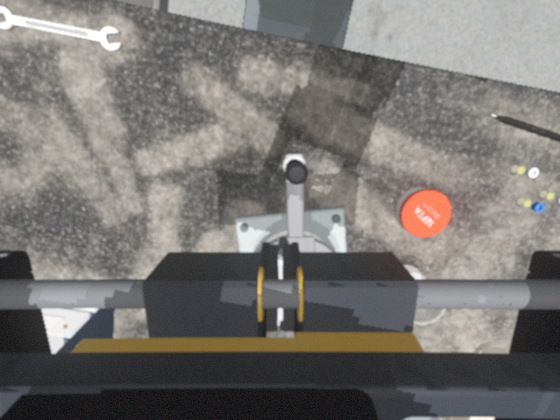

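The wrist view shows the knob top at (297,172) and the tin at (426,213), but the fingers hide the lever. I'll move about 100 mm further ahead so the pin comes into view.

send_rows(
  plan=[
    [255,-0.033,0,0,0],
    [255,-0.033,0,0,0],
    [255,-0.033,0,0,0],
    [255,0,0,0,0],
    [255,0,0,0,0],
  ],
)

```text
time_s: 2.48
position: [0.5983, 0.0395, 0.2665]
tcp_rot: [[-0.983, -0.186, -0.0], [-0.186, 0.983, -0.0], [0.0, 0.0, -1.0]]
force: [-0.4, 0.6, -0.3]
opening: 0.007
grasp_force: 0.0
```

Run:
```python
from h import *
s=read_state();print(s['time_s'],s['position'],s['opening'],s['force'])
import pickle
c=calibration('wrist');pickle.dump(c,open('w2c.pkl','wb'))
p,d=capture('wrist');cv2.imwrite('pics/w2.png',p);np.save('w2.npy',d)
cv2.imwrite('pics/w2c.png',cv2.resize(p[100:280,180:420],(800,600),interpolation=cv2.INTER_CUBIC))
g=lambda u,v:(215+u*130/600,165+v*130/600)
print('knob',px2w('top',*g(351,537),z=.146),'pin',px2w('top',*g(338,342),z=.134),'pivot',px2w('top',*g(290,285),z=.105))
```

```text
2.4833 [0.5983458  0.03949711 0.26648076] 0.006530090921949082 [-0.39767103  0.61954541 -0.31765612]
knob [0.46678079 0.02965183 0.146     ] pin [0.54440948 0.03371508 0.134     ] pivot [0.57079737 0.05248653 0.105     ]
```

View pics/w2c.png

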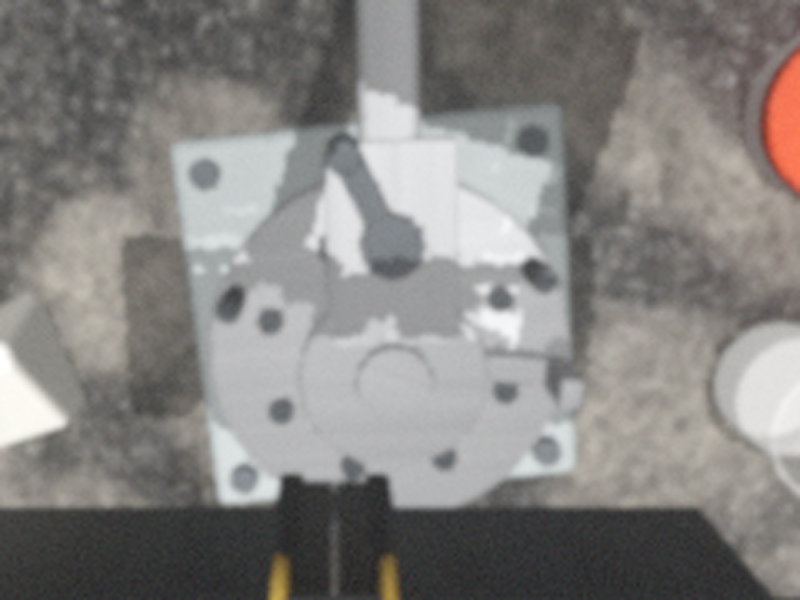

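The enlarged wrist crop shows the pin top at (341,147), the pivot at (393,243), the screw-head circle at (396,378), and the bar centred at u≈388.

Run:
```python
from h import *
g=lambda u,v:(180+u*.3,100+v*.3)
pin=px2w('wrist',*g(341,148),z=.134);piv=px2w('wrist',*g(393,243),z=.107)
import cv2
ax=px2w('wrist',*g(396,378),z=.105)
K=px2w('top',215+351*130/600,165+537*130/600,z=.146)
print(pin,piv,ax,K)
print(np.linalg.norm((pin-piv)[:2]),np.linalg.norm((piv-ax)[:2]),np.linalg.norm((K-ax)[:2]))
for (u,v) in [(0.135+0,0)]:pass
d=np.load('w2.npy')
for q in [(341,145),(393,243),(396,378),(388,60)]:
    u,v=map(int,g(*q));dd=d[v,u];print(q,dd,px2w('wrist',u,v,d=dd))
```

```text
[0.54260044 0.03108392 0.134     ] [0.56861982 0.05186966 0.107     ] [0.60973805 0.06136743 0.105     ] [0.46678079 0.02965183 0.146     ]
0.03330248478685808 0.042200907046303686 0.1464331213517897
(341, 145) 0.27322343 [0.54140047 0.03058126 0.13508896]
(393, 243) 0.3083427 [0.56790261 0.05081551 0.1070664 ]
(396, 378) 0.32236442 [0.6095574  0.0605088  0.10469012]
(388, 60) 0.30353522 [0.5181051  0.04013531 0.09752112]
```

Measurements agree: axis about (0.611, 0.0605), handle about 12° off −x, pin at (0.543, 0.032). The tool y axis is already tangential, with + clockwise. I'll come down on the right of the pin with the fingers shut.

send_rows(
  plan=[
    [255,0.0279,-0.0127,0,0],
    [255,0.0279,-0.0127,0,0],
    [255,0,0,0.03,0],
    [255,0,0,0.035,0],
    [255,0,0,0.035,0],
    [255,0,0,0.025,0],
    [255,0,0,0.0135,0],
    [255,0,0,0,0],
    [255,0,0,0,0],
  ],
)

```text
time_s: 3.28
position: [0.5458, 0.0038, 0.1285]
tcp_rot: [[-0.983, -0.185, -0.002], [-0.185, 0.983, 0.0], [0.002, 0.001, -1.0]]
force: [-0.1, -0.4, 0.8]
opening: 0.005
grasp_force: 0.0
```

send_rows(
  plan=[
    [255,0,0.003,0,0],
    [255,0,0.003,0,0],
    [255,0,0.003,0,0],
    [255,0,0.003,0,0],
    [255,0,0.003,0,0],
    [255,0,0.003,0,0],
    [255,0,0,0,0],
  ],
)

```text
time_s: 3.87
position: [0.5436, 0.0218, 0.1289]
tcp_rot: [[-0.982, -0.187, -0.0], [-0.187, 0.982, -0.0], [0.0, -0.0, -1.0]]
force: [0.6, -0.1, -0.3]
opening: 0.008
grasp_force: 0.0
```

send_rows(
  plan=[
    [255,0,0.003,0,0],
    [255,0,0.003,0,0],
    [255,0,0.003,0,0],
  ],
)

```text
time_s: 4.12
position: [0.5419, 0.0302, 0.1285]
tcp_rot: [[-0.983, -0.186, -0.001], [-0.186, 0.983, -0.0], [0.001, -0.0, -1.0]]
force: [-1.7, -2.6, -0.4]
opening: 0.005
grasp_force: 0.9
```

send_rows(
  plan=[
    [255,0,0.003,0,0],
    [255,0,0.003,0,0],
    [255,0,0.003,0,0],
  ],
)

```text
time_s: 4.37
position: [0.5404, 0.0393, 0.1285]
tcp_rot: [[-0.983, -0.186, -0.0], [-0.186, 0.983, -0.0], [0.0, 0.0, -1.0]]
force: [-0.7, -2.4, 0.2]
opening: 0.003
grasp_force: 1.0
```

The pin is moving at about 2.5 N. I'll continue in small steps and watch for the end stop.

send_rows(
  plan=[
    [255,0,0.0015,0,0],
    [255,0,0.0015,0,0],
  ],
)

```text
time_s: 4.53
position: [0.5402, 0.0422, 0.1285]
tcp_rot: [[-0.982, -0.186, 0.0], [-0.186, 0.982, -0.0], [-0.0, -0.0, -1.0]]
force: [-0.2, -2.9, -0.9]
opening: 0.007
grasp_force: 0.9
```

Run:
```python
from h import *
p,d=capture('top');cv2.imwrite('pics/t2.png',cv2.resize(p[165:295,215:345],(600,600),interpolation=cv2.INTER_CUBIC))
p,d=capture('scene');cv2.imwrite('pics/s2.png',cv2.resize(p[150:290,200:340],(600,600),interpolation=cv2.INTER_CUBIC))
print(read_state()['force'])
```

```text
[-0.50903075  0.17556117  1.33003074]
```

View pics/s2.png

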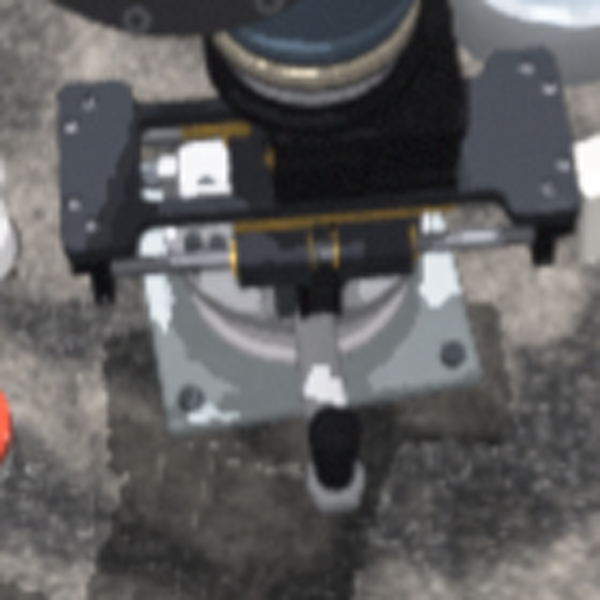

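The view shows the gripper over the lever. The knob at (335,440) looks unmoved, and the pin is hidden by the gripper. I'll push 4 mm more, then track the knob numerically in the top view to see whether the handle has started to move.

send_rows(
  plan=[
    [255,0,0.002,0,0],
    [255,0,0.002,0,0],
  ],
)

```text
time_s: 4.8
position: [0.5403, 0.0456, 0.1288]
tcp_rot: [[-0.983, -0.186, 0.002], [-0.186, 0.983, -0.001], [-0.002, -0.001, -1.0]]
force: [1.6, -2.3, -1.8]
opening: 0.004
grasp_force: 1.5
```

```bash
cat >> h.py <<'E'
def knob():
    p,_=capture('top')
    a=p[262:305,250:330]
    t=cv2.cvtColor(cv2.imread('pics/top0.png'),cv2.COLOR_BGR2GRAY)[275:290,282:299]
    g=cv2.cvtColor(p,cv2.COLOR_BGR2GRAY)[255:310,240:340]
    up=lambda x:cv2.resize(x,None,fx=6,fy=6,interpolation=cv2.INTER_CUBIC)
    r=cv2.matchTemplate(up(g),up(t),cv2.TM_CCOEFF_NORMED);_,m,_,l=cv2.minMaxLoc(r)
    return l[0]/6+240-282,l[1]/6+255-275,m
E
python3 - <<'E'
from h import *
print(knob(),read_state()['force'])
E
```

```text
(-34.83333333333334, 5.833333333333314, 0.4549809396266937) [ 1.42510251 -1.77942168 -0.84643114]
```

Run:
```python
from h import *
p,d=capture('top')
a=cv2.resize(p[225:295,250:330],(640,560),interpolation=cv2.INTER_CUBIC)
b=cv2.resize(cv2.imread('pics/t2.png'),(130,130),interpolation=cv2.INTER_AREA)[60:130,35:115]
b=cv2.resize(b,(640,560),interpolation=cv2.INTER_CUBIC)
cv2.imwrite('pics/cmp.png',cv2.resize(np.hstack([b,a]),(800,350)))
s=d[262:305,270:310];m=(s>.955)&(s<.972)
```

```text
(no output)
```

View pics/cmp.png

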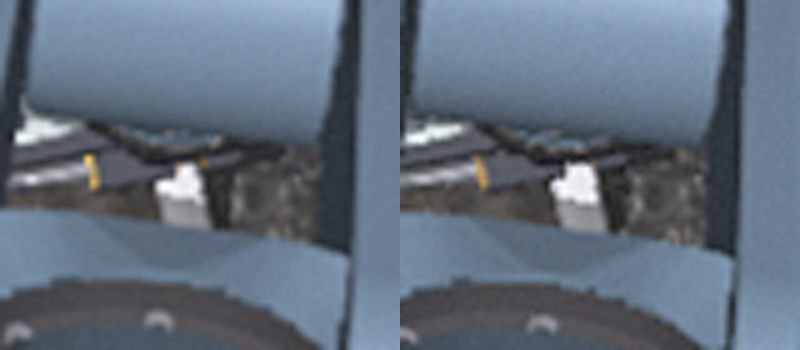

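In the top view the arm hides the knob, in both the left and right pictures. I'll use depth from the scene camera instead, taking points at knob-top height.

```bash
cat >> h.py <<'E'
def cloud(name,d):
    c=calibration(name);K=np.array([[c['fx'],0,c['cx']],[0,c['fy'],c['cy']],[0,0,1]])
    v,u=np.mgrid[:420,:560];n=cv2.undistortPoints(np.stack([u.ravel(),v.ravel()],1)[:,None].astype(float),K,np.array(c['dist_coeffs']))[:,0]
    r=np.c_[n,np.ones(len(n))]*d.reshape(-1,1)
    return r@np.array(c['rotation']).T+np.array(c['xyz'])
AX=np.array([.611,.0605])
def knob(name='scene',d=None):
    if d is None: _,d=capture(name)
    P=cloud(name,d);q=P[:,:2]-AX;r=np.hypot(*q.T)
    m=(d.ravel()>0)&(r>.125)&(r<.175)&(P[:,2]>.14)&(P[:,2]<.15)&(q[:,0]<0)
    k=P[m].mean(0);return k.round(4),m.sum(),np.degrees(np.arctan2(AX[1]-k[1],AX[0]-k[0])).round(1)
E
python3 - <<'E'
from h import *
print(knob(d=np.load('scene0.npy')),knob(), knob('wrist'))
E
```

```text
(array([0.4656, 0.0278, 0.1453]), np.int64(113), np.float64(12.7)) (array([0.4651, 0.0295, 0.1451]), np.int64(117), np.float64(12.0)) (array([0.4667, 0.0303, 0.1441]), np.int64(1970), np.float64(11.8))
```

send_rows(
  plan=[
    [255,0,0.0015,0,0],
    [255,0,0.0015,0,0],
    [255,0,0,0,0],
  ],
)

```text
time_s: 5.25
position: [0.5396, 0.0488, 0.1289]
tcp_rot: [[-0.983, -0.186, 0.002], [-0.186, 0.983, -0.0], [-0.002, -0.001, -1.0]]
force: [2.2, -2.2, -0.4]
opening: 0.005
grasp_force: 1.3
```

Run:
```python
from h import *
print(knob(), knob('wrist'),read_state()['force'])
```

```text
(array([0.4639, 0.0356, 0.1452]), np.int64(113), np.float64(9.6)) (array([0.4655, 0.0363, 0.1441]), np.int64(1962), np.float64(9.4)) [ 1.97767292 -1.44427112  0.47843695]
```

The knob moved 6 mm for 3 mm of push, so the lever is at its stop and now carries the handle. I'll back off, lift, and verify the pin position with the wrist depth.

send_rows(
  plan=[
    [255,0,-0.006,0,0],
    [255,0,-0.006,0,0],
    [200,0,0,-0.03,0],
    [200,0,0,-0.035,0],
    [200,0,0,-0.035,0],
    [185,-0.03,0,-0.035,0],
    [185,-0.03,0,0,0],
    [185,0,0,0,0],
    [185,0,0,0,0],
  ],
)

```text
time_s: 6.1
position: [0.597, 0.0476, 0.26]
tcp_rot: [[-0.982, -0.186, -0.001], [-0.186, 0.982, 0.001], [0.001, 0.001, -1.0]]
force: [-1.8, -0.6, -0.3]
opening: 0.264
grasp_force: 0.0
```

```bash
cat >> h.py <<'E'
def pin(name='wrist'):
    _,d=capture(name);P=cloud(name,d);q=P[:,:2]-AX;r=np.hypot(*q.T)
    m=(d.ravel()>0)&(r>.055)&(r<.09)&(P[:,2]>.122)&(P[:,2]<.14)&(q[:,0]<0)
    return P[m].mean(0).round(4),m.sum()
E
python3 - <<'E'
from h import *
s=read_state();print(s['position'],s['opening'])
k=knob('wrist');print(k,knob())
p,n=pin();print(p,n)
a=np.radians(k[2]);u=-np.array([np.cos(a),np.sin(a)]);t=np.array([u[1],-u[0]])
w=p[:2]-AX-.043*u;print('lever lateral mm',w@t*1e3,'along',w@u*1e3,np.degrees(np.arctan2(w@t,w@u)))
p,d=capture('wrist');cv2.imwrite('pics/w3.png',cv2.resize(p[100:280,180:420],(800,600),interpolation=cv2.INTER_CUBIC))
E
```

```text
[0.59702392 0.04761283 0.26004231] 0.263567803986954
(array([0.4644, 0.0364, 0.1435]), np.int64(625), np.float64(9.3)) (array([0.4641, 0.0353, 0.1453]), np.int64(114), np.float64(9.7))
[0.5404 0.0622 0.1328] 115
lever lateral mm 13.086884487788868 along 26.39728708244488 26.370662721008863
```

View pics/w3.png

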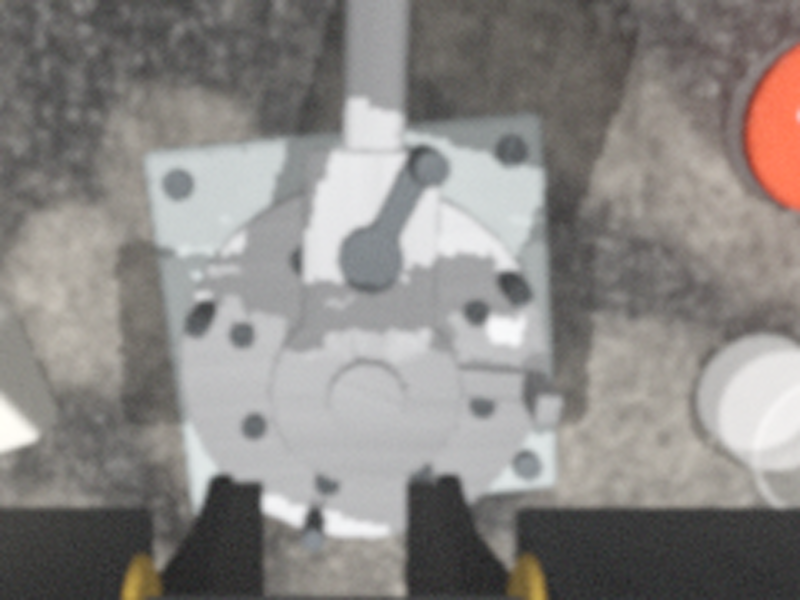

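The picture shows the lever pin at (430,165), fully over to the left (26° measured against 25.8° expected). The pointer at (545,395) is unchanged. Next I'll go over the knob with about 40 mm opening, descend, and cage it.

send_rows(
  plan=[
    [138,0.033,0.0032,0,0],
    [138,0.033,0.0032,0,0],
    [138,0.033,0.0032,0,0],
    [138,0.033,0.0032,0,0],
    [138,0,0,0.03,0],
    [138,0,0,0.035,0],
    [138,0,0,0.035,0],
    [138,0,0,0.025,0],
    [138,0,0,0.013,0],
    [182,0,0,0,0],
    [182,0,0,0,0],
    [182,0,0,0,0],
    [182,0,0,0,0],
  ],
)

```text
time_s: 7.38
position: [0.4656, 0.0355, 0.1234]
tcp_rot: [[-0.983, -0.186, 0.002], [-0.186, 0.983, -0.0], [-0.002, -0.001, -1.0]]
force: [0.1, 0.1, -0.2]
opening: 0.305
grasp_force: 0.0
```

send_rows(
  plan=[
    [182,-0.0002,-0.0075,0,-0.05],
    [182,-0.0002,-0.0075,0,-0.05],
    [182,-0.0002,-0.0075,0,-0.05],
    [182,-0.0002,-0.0075,0,-0.05],
    [182,-0.0002,-0.0075,0,-0.05],
    [182,0,0,0,0],
  ],
)

```text
time_s: 7.88
position: [0.4777, -0.0008, 0.1235]
tcp_rot: [[-0.906, -0.423, 0.003], [-0.423, 0.906, -0.001], [-0.002, -0.002, -1.0]]
force: [-0.5, 0.2, 0.7]
opening: 0.285
grasp_force: 0.0
```

Run:
```python
from h import *
s=read_state();print(s['force'],s['opening'],np.degrees(np.arctan2(AX[1]-s['position'][1],AX[0]-s['position'][0])),np.hypot(*(s['position'][:2]-AX)))
```

```text
[-0.54551454  0.16088002  0.691754  ] 0.2845095097619847 24.71899715183685 0.14670997825121204
```

send_rows(
  plan=[
    [182,-0.0002,-0.0075,0,-0.05],
    [182,-0.0002,-0.0075,0,-0.05],
    [182,-0.0002,-0.0075,0,-0.05],
    [182,-0.0002,-0.0075,0,-0.05],
    [182,-0.0002,-0.0075,0,-0.05],
    [182,-0.0002,-0.0075,0,-0.05],
    [182,-0.0002,-0.0075,0,-0.05],
    [182,-0.0002,-0.0075,0,-0.05],
    [182,0,0,0,0],
  ],
)

```text
time_s: 8.63
position: [0.5134, -0.0484, 0.1232]
tcp_rot: [[-0.67, -0.742, 0.003], [-0.742, 0.67, -0.001], [-0.001, -0.003, -1.0]]
force: [-0.0, 1.5, 0.5]
opening: 0.286
grasp_force: 0.0
```

```bash
cat >> h.py <<'E'
def rep():
    s=read_state();print(s['time_s'],s['force'],s['opening'],'a',np.degrees(np.arctan2(AX[1]-s['position'][1],AX[0]-s['position'][0])),'r',np.hypot(*(s['position'][:2]-AX)),'j6',s['joint_positions'][5])
E
python3 - <<'E'
from h import *
rep();print(knob())
E
```

```text
8.6333 [-0.01358066  1.48444786  0.48061077] 0.2856239245420894 a 48.14475471363504 r 0.1462621791793268 j6 -155.7334693958047
(array([ 0.5198, -0.0657,  0.1468]), np.int64(10), np.float64(54.2))
```

send_rows(
  plan=[
    [182,-0.0002,0.0075,0,0.05],
    [182,-0.0002,0.0075,0,0.05],
    [182,-0.0002,0.0075,0,0.05],
    [182,-0.0002,0.0075,0,0.05],
    [182,-0.0002,0.0075,0,0.05],
    [182,-0.0002,0.0075,0,0.05],
    [182,-0.0002,0.0075,0,0.05],
    [182,-0.0002,0.0075,0,0.05],
    [182,-0.0002,0.0075,0,0.05],
    [182,-0.0002,0.0075,0,0.05],
    [182,-0.0002,0.0075,0,0.05],
    [182,-0.0002,0.0075,0,0.05],
  ],
)

```text
time_s: 9.68
position: [0.4681, 0.028, 0.1231]
tcp_rot: [[-0.973, -0.232, 0.004], [-0.232, 0.973, -0.002], [-0.004, -0.003, -1.0]]
force: [0.8, -4.1, -0.5]
opening: 0.282
grasp_force: 2.1
```

Run:
```python
from h import *
rep()
```

```text
9.6833 [ 0.82372897 -4.06313067 -0.4680515 ] 0.2823586327723162 a 12.794923083930758 r 0.1465555729726309 j6 -113.49795559123805
```

The force is 4 N, so the screw is turning. Continuing the swing.

send_rows(
  plan=[
    [182,-0.0002,0.0075,0,0.05],
    [182,-0.0002,0.0075,0,0.05],
    [182,-0.0002,0.0075,0,0.05],
    [182,-0.0002,0.0075,0,0.05],
    [182,-0.0002,0.0075,0,0.05],
    [182,-0.0002,0.0075,0,0.05],
    [182,-0.0002,0.0075,0,0.05],
    [182,-0.0002,0.0075,0,0.05],
    [182,-0.0002,0.0075,0,0.05],
    [182,-0.0002,0.0075,0,0.05],
    [182,-0.0002,0.0075,0,0.05],
  ],
)

```text
time_s: 10.6
position: [0.4698, 0.1097, 0.123]
tcp_rot: [[-0.95, 0.311, 0.001], [0.311, 0.95, -0.002], [-0.001, -0.001, -1.0]]
force: [-0.8, -4.3, 2.7]
opening: 0.289
grasp_force: 2.1
```

Run:
```python
from h import *
rep()
for n in ['top','scene']:
    p,d=capture(n);cv2.imwrite(f'pics/{n}4.png',p);np.save(n+'4.npy',d)
    P=cloud(n,d);q=P[:,:2]-AX;r=np.hypot(*q.T);m=(d.ravel()>0)&(r>.045)&(r<.066)&(P[:,2]>.08)&(P[:,2]<.108)
    a=np.degrees(np.arctan2(q[m,1],q[m,0]));print(n,np.histogram(a,bins=np.arange(-180,181,15))[0])
    if n=='scene':
        d=np.load('scene0.npy');P=cloud(n,d);q=P[:,:2]-AX;r=np.hypot(*q.T);m=(d.ravel()>0)&(r>.045)&(r<.066)&(P[:,2]>.08)&(P[:,2]<.108)
        a=np.degrees(np.arctan2(q[m,1],q[m,0]));print('start',np.histogram(a,bins=np.arange(-180,181,15))[0])
```

```text
10.6 [-0.82068917 -4.26560469  2.66908373] 0.2894434150815063 a -19.204878352119685 r 0.14954982225515825 j6 -71.87556229347818
top [ 5  0  0  0  0 17  0  0  0  0  0 17  0  0  0 30 10  0  0  0 18 61 68 75]
scene [17  0  0  0  0 28  0  0  0  0  0 23  0  0  0  9  0  0  0  0  0  0  0 48]
start [88 43  5  0  0 29  0  0  0  0  0 23  0  0  0  0  0  4 47  0 20 11  0 41]
```

The pointer advanced from about 97° to about 55° on the lid, with home near 5°. Swinging back, then another clockwise swing.

send_rows(
  plan=[
    [182,-0.0003,-0.009,0,-0.06],
    [182,-0.0003,-0.009,0,-0.06],
    [182,-0.0003,-0.009,0,-0.06],
    [182,-0.0003,-0.009,0,-0.06],
    [182,-0.0003,-0.009,0,-0.06],
    [182,-0.0003,-0.009,0,-0.06],
    [182,-0.0003,-0.009,0,-0.06],
    [182,-0.0003,-0.009,0,-0.06],
    [182,-0.0003,-0.009,0,-0.06],
    [182,-0.0003,-0.009,0,-0.06],
    [182,-0.0003,-0.009,0,-0.06],
    [182,-0.0003,-0.009,0,-0.06],
    [182,-0.0003,-0.009,0,-0.06],
    [182,-0.0003,-0.009,0,-0.06],
    [182,-0.0003,-0.009,0,-0.06],
    [182,-0.0003,-0.009,0,-0.06],
    [182,-0.0003,-0.009,0,-0.06],
    [182,-0.0003,-0.009,0,-0.06],
    [182,0,0,0,0],
  ],
)

```text
time_s: 12.28
position: [0.5062, -0.0413, 0.1225]
tcp_rot: [[-0.72, -0.694, 0.002], [-0.694, 0.72, -0.0], [-0.001, -0.002, -1.0]]
force: [0.6, -0.2, -0.5]
opening: 0.288
grasp_force: 0.0
```

Run:
```python
from h import *
rep()
```

```text
12.2833 [ 0.63109261 -0.16455125 -0.45916461] 0.28760306209984215 a 44.16307940071449 r 0.1460456698390584 j6 -151.25571372453402
```

send_rows(
  plan=[
    [182,-0.0002,-0.009,0,-0.06],
    [182,0,0,0,0],
    [182,-0.0002,0.0075,0,0.05],
    [182,-0.0002,0.0075,0,0.05],
    [182,-0.0002,0.0075,0,0.05],
    [182,-0.0002,0.0075,0,0.05],
    [182,-0.0002,0.0075,0,0.05],
    [182,-0.0002,0.0075,0,0.05],
    [182,-0.0002,0.0075,0,0.05],
    [182,-0.0002,0.0075,0,0.05],
    [182,-0.0002,0.0075,0,0.05],
    [182,-0.0002,0.0075,0,0.05],
    [182,-0.0002,0.0075,0,0.05],
    [182,-0.0002,0.0075,0,0.05],
  ],
)

```text
time_s: 13.45
position: [0.4682, 0.0296, 0.1226]
tcp_rot: [[-0.975, -0.221, 0.004], [-0.221, 0.975, -0.002], [-0.003, -0.003, -1.0]]
force: [2.0, -4.3, -1.6]
opening: 0.286
grasp_force: 2.1
```

Run:
```python
from h import *
rep()
```

```text
13.45 [ 1.97698963 -4.30830072 -1.55379088] 0.2863929323033535 a 12.204889691124476 r 0.14611162136039363 j6 -112.70292202125735
```

send_rows(
  plan=[
    [182,-0.0002,0.0075,0,0.05],
    [182,-0.0002,0.0075,0,0.05],
    [182,-0.0002,0.0075,0,0.05],
    [182,-0.0002,0.0075,0,0.05],
    [182,-0.0002,0.0075,0,0.05],
    [182,-0.0002,0.0075,0,0.05],
  ],
)

```text
time_s: 13.95
position: [0.4639, 0.0745, 0.1225]
tcp_rot: [[-0.997, 0.077, 0.002], [0.077, 0.997, -0.002], [-0.002, -0.002, -1.0]]
force: [0.3, -3.9, -0.2]
opening: 0.286
grasp_force: 2.1
```

send_rows(
  plan=[
    [182,-0.0002,0.0075,0,0.05],
    [182,-0.0002,0.0075,0,0.05],
    [182,-0.0002,0.0075,0,0.05],
    [182,-0.0002,0.0075,0,0.05],
    [182,-0.0002,0.0075,0,0.05],
  ],
)

```text
time_s: 14.37
position: [0.4705, 0.1112, 0.1225]
tcp_rot: [[-0.947, 0.321, -0.0], [0.321, 0.947, -0.002], [-0.0, -0.002, -1.0]]
force: [-0.3, -3.7, 1.4]
opening: 0.287
grasp_force: 2.1
```

```bash
cat >> h.py <<'E'
def ptr(names=('top','scene')):
  for n in names:
    p,d=capture(n);P=cloud(n,d);q=P[:,:2]-AX;r=np.hypot(*q.T);m=(d.ravel()>0)&(r>.045)&(r<.068)&(P[:,2]>.08)&(P[:,2]<.108)
    a=np.degrees(np.arctan2(q[m,1],q[m,0]));print(n,np.histogram(a,bins=np.arange(-60,106,5))[0])
E
python3 - <<'E'
from h import *
rep();ptr()
for n in ['top','scene']:
    d=np.load(n+'4.npy');P=cloud(n,d);q=P[:,:2]-AX;r=np.hypot(*q.T);m=(d.ravel()>0)&(r>.045)&(r<.068)&(P[:,2]>.08)&(P[:,2]<.108)
    a=np.degrees(np.arctan2(q[m,1],q[m,0]));print('prev',n,np.histogram(a,bins=np.arange(-60,106,5))[0])
E
```

```text
14.3667 [-0.26831693 -3.70762834  1.38904905] 0.28742499756050804 a -19.844764688720723 r 0.14933220644056 j6 -71.09448265486503
top [ 0  0  0  0  0  0  0  0  0  0  6 10 10 15 13  0  0  0  0  0  0  0  0  0
  0  0  0  0  0  0  0  0  0]
scene [ 0  0  0  0  0  0  0  0  0  2 14 15 24 19  0  0  0  0  0  0  0  0  0  0
  0  0  0  0  0  0  0  0  0]
prev top [ 0  0  0  0  0  0  0  0  0  0  6 11  0  0  0  0  0  0  0  0  0  0 11 19
 10  0  0  0  0  0  0  0  0]
prev scene [ 0  0  0  0  0  0  0  0  0  2 16  5  0  0  0  0  0  0  0  0  0  2  3  4
  0  0  0  0  0  0  0  0  0]
```

The pointer is at about 6°, next to the post at −7°, but there has been no end-stop force yet. One more swing to drive it home.

send_rows(
  plan=[
    [182,-0.0003,-0.009,0,-0.06],
    [182,-0.0003,-0.009,0,-0.06],
    [182,-0.0003,-0.009,0,-0.06],
    [182,-0.0003,-0.009,0,-0.06],
    [182,-0.0003,-0.009,0,-0.06],
    [182,-0.0003,-0.009,0,-0.06],
    [182,-0.0003,-0.009,0,-0.06],
    [182,-0.0003,-0.009,0,-0.06],
    [182,-0.0003,-0.009,0,-0.06],
    [182,-0.0003,-0.009,0,-0.06],
    [182,-0.0003,-0.009,0,-0.06],
    [182,-0.0003,-0.009,0,-0.06],
    [182,-0.0003,-0.009,0,-0.06],
    [182,-0.0003,-0.009,0,-0.06],
    [182,-0.0003,-0.009,0,-0.06],
    [182,0,0,0,0],
  ],
)

```text
time_s: 15.8
position: [0.489, -0.019, 0.1224]
tcp_rot: [[-0.838, -0.545, 0.002], [-0.545, 0.838, -0.0], [-0.001, -0.001, -1.0]]
force: [0.8, 0.3, 0.0]
opening: 0.284
grasp_force: 0.0
```

send_rows(
  plan=[
    [182,-0.0002,0.006,0,0.04],
    [182,-0.0002,0.006,0,0.04],
    [182,-0.0002,0.006,0,0.04],
    [182,-0.0002,0.006,0,0.04],
    [182,-0.0001,0.006,0,0.04],
  ],
)

```text
time_s: 16.22
position: [0.4751, 0.0089, 0.1225]
tcp_rot: [[-0.931, -0.365, 0.002], [-0.365, 0.931, -0.001], [-0.002, -0.001, -1.0]]
force: [1.4, -1.5, -0.7]
opening: 0.288
grasp_force: 0.7
```

send_rows(
  plan=[
    [182,-0.0002,0.006,0,0.04],
    [182,-0.0002,0.006,0,0.04],
    [182,-0.0002,0.006,0,0.04],
    [182,-0.0001,0.006,0,0.04],
  ],
)

```text
time_s: 16.55
position: [0.4682, 0.032, 0.1225]
tcp_rot: [[-0.977, -0.212, 0.002], [-0.212, 0.977, -0.001], [-0.002, -0.001, -1.0]]
force: [0.8, -1.6, -1.0]
opening: 0.288
grasp_force: 0.8
```

send_rows(
  plan=[
    [182,-0.0001,0.0045,0,0.03],
    [182,-0.0001,0.0045,0,0.03],
  ],
)

```text
time_s: 16.72
position: [0.4664, 0.0408, 0.1225]
tcp_rot: [[-0.988, -0.154, 0.002], [-0.154, 0.988, -0.001], [-0.002, -0.001, -1.0]]
force: [-0.0, -1.8, -0.1]
opening: 0.284
grasp_force: 1.1
```

send_rows(
  plan=[
    [182,-0.0001,0.003,0,0.02],
    [182,-0.0001,0.003,0,0.02],
  ],
)

```text
time_s: 16.88
position: [0.4658, 0.0464, 0.1224]
tcp_rot: [[-0.993, -0.115, 0.002], [-0.115, 0.993, -0.001], [-0.001, -0.001, -1.0]]
force: [0.3, -3.3, -0.7]
opening: 0.286
grasp_force: 1.9
```

send_rows(
  plan=[
    [182,-0.0001,0.003,0,0.02],
    [182,-0.0001,0.003,0,0.02],
  ],
)

```text
time_s: 17.05
position: [0.4653, 0.0521, 0.1224]
tcp_rot: [[-0.997, -0.076, 0.001], [-0.076, 0.997, -0.002], [-0.001, -0.002, -1.0]]
force: [-0.2, -5.3, -1.1]
opening: 0.283
grasp_force: 2.6
```

send_rows(
  plan=[
    [182,0,0.0015,0,0.01],
    [182,0,0.0015,0,0.01],
  ],
)

```text
time_s: 17.22
position: [0.4651, 0.0549, 0.1224]
tcp_rot: [[-0.998, -0.057, 0.001], [-0.057, 0.998, -0.002], [-0.001, -0.002, -1.0]]
force: [-0.5, -6.9, -0.4]
opening: 0.284
grasp_force: 3.0
```

send_rows(
  plan=[
    [182,0,0.0015,0,0.01],
    [182,0,0.0015,0,0.01],
  ],
)

```text
time_s: 17.38
position: [0.465, 0.0576, 0.1224]
tcp_rot: [[-0.999, -0.037, 0.001], [-0.037, 0.999, -0.002], [-0.001, -0.002, -1.0]]
force: [-0.6, -7.5, -1.0]
opening: 0.286
grasp_force: 3.5
```

send_rows(
  plan=[
    [182,0,0.0015,0,0.01],
    [182,0,0.0015,0,0.01],
  ],
)

```text
time_s: 17.55
position: [0.4649, 0.0603, 0.1224]
tcp_rot: [[-1.0, -0.017, 0.001], [-0.017, 1.0, -0.003], [-0.001, -0.003, -1.0]]
force: [0.0, -7.6, -0.6]
opening: 0.29
grasp_force: 3.9
```

Run:
```python
from h import *
rep();ptr()
```

```text
17.55 [ 0.02934051 -7.61966933 -0.59002091] 0.29012388354817925 a 0.06587966110665364 r 0.14605607981259827 j6 -97.02454684845556
top [ 0  0  0  0  0  0  0  0  0  0  6 10 18 19  4  0  0  0  0  0  0  0  0  0
  0  0  0  0  0  0  0  0  0]
scene [0 0 0 0 0 0 0 0 0 0 0 0 0 0 0 0 0 0 0 0 0 0 0 0 0 0 0 0 0 0 0 0 0]
```

send_rows(
  plan=[
    [182,0,0.002,0,0.0133],
    [182,0,0.002,0,0.0133],
  ],
)

```text
time_s: 17.82
position: [0.465, 0.064, 0.1224]
tcp_rot: [[-1.0, 0.01, 0.001], [0.01, 1.0, -0.003], [-0.001, -0.003, -1.0]]
force: [0.4, -9.3, -0.4]
opening: 0.286
grasp_force: 4.5
```

send_rows(
  plan=[
    [182,0,0.002,0,0.0133],
    [182,0,0.002,0,0.0133],
  ],
)

```text
time_s: 17.98
position: [0.465, 0.0679, 0.1224]
tcp_rot: [[-0.999, 0.036, 0.001], [0.036, 0.999, -0.003], [-0.001, -0.003, -1.0]]
force: [-0.7, -10.2, -0.5]
opening: 0.287
grasp_force: 4.9
```

Run:
```python
from h import *
rep();ptr(['top'])
p,d=capture('top');cv2.imwrite('pics/t5.png',cv2.resize(p[165:295,215:345],(600,600),interpolation=cv2.INTER_CUBIC))
```

```text
17.9833 [ -0.70099716 -10.22201303  -0.49445404] 0.28671735045671143 a -2.8930391035897043 r 0.14614666115831199 j6 -92.96519249636656
top [ 0  0  0  0  0  0  0  0  0  0  6 10 17 17  5  0  0  0  0  0  0  0  0  0
  0  0  0  0  0  0  0  0  0]
```

Force rises steadily while the pointer no longer moves, which looks like home against the post with some give in the mechanism. I'll press a little further to be sure, then check with a picture.

send_rows(
  plan=[
    [182,0,0.003,0,0.02],
    [182,0,0.003,0,0.02],
    [182,0,0,0,0],
  ],
)

```text
time_s: 18.33
position: [0.4651, 0.074, 0.1223]
tcp_rot: [[-0.997, 0.076, 0.001], [0.076, 0.997, -0.003], [-0.001, -0.003, -1.0]]
force: [0.3, -9.2, -1.5]
opening: 0.288
grasp_force: 4.4
```

Run:
```python
from h import *
rep();ptr(['top']);print(knob('scene'),knob('wrist'))
p,d=capture('top');a=cv2.resize(p[165:225,235:315],(800,600),interpolation=cv2.INTER_CUBIC);cv2.imwrite('pics/t6.png',a)
```

```text
18.3333 [ 0.25384746 -9.21811517 -1.47351007] 0.2884221780065614 a -5.300107540513506 r 0.14656220432954645 j6 -89.9186003195627
top [ 0  0  0  0  0  0  0  0  0  0  6 10 16 17  6  0  0  0  0  0  0  0  0  0
  0  0  0  0  0  0  0  0  0]
(array([0.4638, 0.0736, 0.1452]), np.int64(49), np.float64(-5.1)) (array([0.4561, 0.0734, 0.1437]), np.int64(820), np.float64(-4.8))
```

View pics/t6.png

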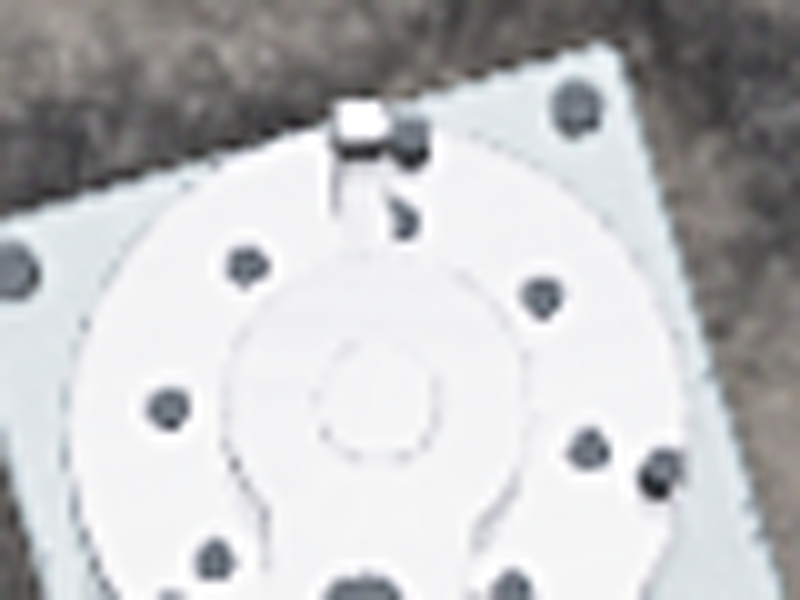

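The picture shows the pointer tip (360,125) lying against the post (410,140), so the screw is home. Further handle motion just slips at about 10 N. Now I'll ease off, open, and lift clear.

send_rows(
  plan=[
    [182,0,-0.001,0,0],
    [130,0,0,0,0],
    [130,0,0,0,0],
    [130,0,0,0,0],
    [130,0,0,0,0],
    [130,0,0,-0.02,0],
    [130,0,0,-0.035,0],
    [130,0,0,-0.035,0],
    [130,0,0,-0.035,0],
    [130,0.03,0,-0.02,0],
    [130,0,0,0,0],
    [130,0,0,0,0],
  ],
)

```text
time_s: 19.53
position: [0.434, 0.0774, 0.2683]
tcp_rot: [[-0.997, 0.076, 0.003], [0.076, 0.997, 0.0], [-0.002, 0.001, -1.0]]
force: [0.7, -0.6, -0.6]
opening: 0.494
grasp_force: 0.0
```

Run:
```python
from h import *
rep();ptr(['top','scene']);print(knob('scene'))
k=knob('scene');p,n=pin('scene');print(p,n)
a=np.radians(k[2]);u=-np.array([np.cos(a),np.sin(a)]);t=np.array([u[1],-u[0]]);w=p[:2]-AX-.043*u;print(np.degrees(np.arctan2(w@t,w@u)))
P,d=capture('scene');cv2.imwrite('pics/s7.png',cv2.resize(P[150:260,200:347],(800,600),interpolation=cv2.INTER_CUBIC))
```

```text
19.5333 [ 0.74606788 -0.63203896 -0.56579784] 0.4943832449492827 a -5.464441281513515 r 0.1778369342174279 j6 -90.12704043236995
top [ 0  0  0  0  0  0  0  0  0  0  6 10 13 17  5  0  0  0  0  0  0  0  0  0
  0  0  0  0  0  0  0  0  0]
scene [0 0 0 0 0 0 0 0 0 0 0 0 0 0 0 0 0 0 0 0 0 0 0 0 0 0 0 0 0 0 0 0 0]
(array([0.4635, 0.0381, 0.1452]), np.int64(116), np.float64(8.7))
[nan nan nan] 0
nanh.py:31: RuntimeWarning: Mean of empty slice.
  return P[m].mean(0).round(4),m.sum()
  ret = um.true_divide(
```

View pics/s7.png

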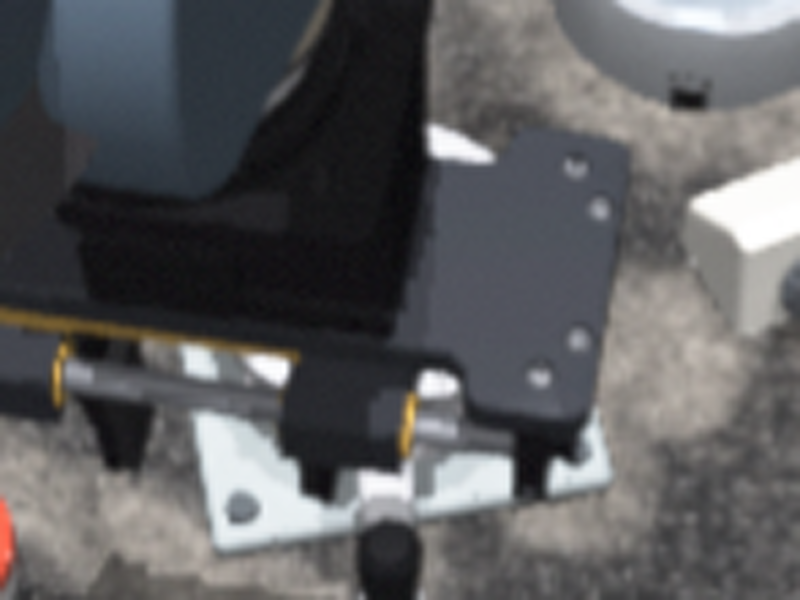

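After release the pointer is unchanged and still against the post. The knob relaxed back to 9° off −x, the gripper is clear, and the lever was not touched after its flip. Handing in.

```bash
python3 -c "
from rig import hand_in;print(hand_in())"
```

```text
the job is handed in; nothing more can be done
None
```

I flipped the lever fully over and turned the screw clockwise with the handle until its pointer lay against the shorter back post. I then let go and handed the job in at about 20 s; the hand-in returned no verdict.

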